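# Slide the candlestick back onto its still-life mark

## Task

The still life was disturbed between drawing classes: push the tall wooden candlestick, low down at its foot, so that it slides across the table without tipping and stands upright with its whole foot inside the blue tape ring. Push it gently with the fingers only; do not pinch, lift or knock it over, leave everything else where it stands, and then draw clear.

Things in the scene. Friction and masses are not known exactly. Their poses are not given: they have to be found in the camera images.
- candlestick: dark turned-wood candlestick with white candle, 275 mm high, 0.3 to 0.6 kg, loose. Foot: upright round drum 84 mm in diameter from the table up to 38 mm (brass line at 32 mm); stem 18 to 28 mm thick above 52 mm; cup 38 mm wide at 190 mm. Slides when the drum is pushed with 1 to 5 N; pushed above about 50 mm it may tip. Origin: centre of its underside, z up along the stem
- blue_mark: ring of flat blue tape stuck on the table, no step to slide over; inside diameter 116 mm, outside 136 mm; the candlestick's empty place, farther from the robot than the candlestick, to its left or right. Origin: centre of the ring, on the table
- yellow_mark: like ring of yellow tape, the place of the white vase that stands on it. Origin: centre of the ring, on the table
- vase: white ceramic vase, 76 mm wide, 125 mm high, loose, standing in the yellow ring; to be left alone. Origin: centre of its underside
- bottle: green glass bottle, 68 mm wide, 160 mm high, loose, at the left; to be left alone. Origin: centre of its underside
- paint_jar: red paint jar with white lid, 64 mm wide, 75 mm high, loose, at the right; to be left alone. Origin: centre of its underside
- pencil_pot: aluminium pot 72 mm wide, 95 mm high, with pencils standing up to 155 mm, loose, at the right; to be left alone. Origin: centre of its underside
- tape_roll: roll of white tape lying flat, 90 mm wide, 24 mm high, loose, at the left; to be left alone. Origin: centre of its underside
- pear: green wooden pear, 68 mm wide, 82 mm high, loose, beyond and between the rings; to be left alone. Origin: centre of its underside

How it is judged (in metres and radians):
On the way:
1. the fingers push the candlestick along while it stands on the table (contact force between the fingers and candlestick above 0.2 N and distance of candlestick from where it was at the start of the episode above 0.03 m and height (world z) of candlestick below 0.008 m and angle between candlestick's own z axis and vertical below 0.15 rad), for 0.05 s.
At the end, for the whole second after the job is handed in: The candlestick stands upright and at rest on the table, its axis within 16 mm of the blue ring's centre (foot wholly inside the tape), released, and no bystander is more than 15 mm from where it stood (horizontal distance between candlestick and blue_mark below 0.016 m and angle between candlestick's own z axis and vertical below 0.05 rad and height (world z) of candlestick between -0.005 and 0.005 m and linear speed of candlestick below 0.01 m/s and distance of each of vase, bottle, paint_jar, pencil_pot, tape_roll, pear from where it was at the start of the episode below 0.015 m); the robot touches nothing.
It fails at once if the candlestick is tipped more than about 14 degrees (angle between candlestick's own z axis and vertical above 0.25 rad).
It fails at once if the candlestick is lifted off the table (height (world z) of candlestick above 0.012 m).
It fails at once if the candlestick is pinched or rammed (more than 25 N from the fingers) (contact force between the fingers and candlestick above 25 N).
It fails at once if a bystander is moved more than 15 mm or knocked over (distance of any of vase, bottle, paint_jar, pencil_pot, tape_roll, pear from where it was at the start of the episode above 0.015 m or angle between any of vase, bottle, paint_jar, pencil_pot, tape_roll, pear's own z axis and vertical above 0.3 rad).
It also fails if it takes over 48 s, if anything falls off the work surface, if the arm or the gripper's body presses on something with over 40 N, if the wrist force passes 120 N, or if a joint passes its speed limit or range.

## Robot

A 7-joint arm with a two-finger parallel gripper is mounted at the origin on the work surface. World frame = base frame: x ahead of the robot, y to its left, z up, the work surface at z = 0. Lengths are in m, angles in degrees, forces in N, time in s.
With the tool pointing down it reaches from about 0.425 to 0.875 m from the base axis. Payload 9.9 kg.
Tool frame: the origin (TCP) lies between the finger pads; the fingertips stand 17 mm ahead of it and the grasp point (between the pads) lies 2 mm behind it (manip.tcp_to_tips is the distance from the TCP to the fingertips, in m); z points along the fingers, y is the direction in which the jaws open and shut (so a half turn about z gives the same grasp; the last joint's range is limited). The gripper opens to 85 mm and grips with 20 to 120 N. Pads are 22 mm wide; open, the fingers measure 114 mm over their backs; the gripper's body (76 mm by 85 mm) begins 54 mm behind the grasp point. The pads swing forward as they close: fully open they stand 13 mm farther back than shut.
Start: joints at [69.855, 32.985, 1.427, 82.34, -0.859, 64.687, -3.237], TCP at [0.179, -0.651, 0.213] pointing down, gripper open.
Joint ranges: [-157.87, 157.87], [-19.46, 123.44], [-87.15, 90], [11.01, 140.99], [-62.26, 242.26], [9.8, 113.94], [-161.44, 161.44]. Speed limits (degrees/s): [127.2, 127.2, 172.46, 172.46, 180, 180, 180].

## Interface

Orientations are given as a 3x3 rotation matrix whose columns are the frame's x, y, z axes.
In Python, from bench import manip gives the robot as it stands.
- The arm moves only by the tool jog_arm, never from a script. Its argument "increments" is a list of rows, each a list of 7 numbers: the shift along the world's x, y, z in units of 30 mm (1.0 is 30 mm), then the turn, a rotation vector about the world's x, y, z in units of 6 degrees (1.0 is 6 degrees), then the opening in per cent of the stroke, from 0 (shut) to 100 (fully open). In form: [[dx, dy, dz, wx, wy, wz, gripper], ...]. A call has exactly 8 rows; each row is the pose to reach, as a shift and turn from the pose commanded when the call began; what a row does not reach only later rows make up. A row lasts 1/12 s, in which the tool goes at most 41.7 mm and 7.16 degrees, less where a joint would pass 70% of its speed; a pose out of reach is approached as far as the arm can. A call with a gripper value outside its range is refused whole. The fingers move at their own pace and stop on an object; "force" is the grip in N (left out, the last holds). Time passes only in rows, so rows that repeat a pose let the fingers close, or fill a call up. It gives the time, the measured TCP pose, the force and the opening at its end, in the units of the state.
- manip.read_state(): the state, without advancing time (a new reading comes with each control period).
- manip.snapshot(name): name is "scene" or "side" or "wrist"; returns a dict with "img" (384x512x3 uint8, red, green, blue), "K" (3x3 intrinsics, pixels), "D" ([k1, k2, p1, p2, k3] as OpenCV has them; the pictures are not rectified), "R" (3x3) and "t" (3): a world point X has camera coordinates R X + t; the wrist camera has in their place "hand_eye" (4x4, takes a point from camera to tool coordinates, whose origin is the TCP and whose axes are the flange's). Camera axes: x right, y down, z forward; pixel columns grow to the right and rows downward; lengths in m; the calibration is good to about 2 mm. A picture is of the moment at which its call begins: read the wrist's pose just before it. There is no depth.
- manip.finish_job(): hands the job in, once; it reports no verdict.
The state is a dict: "time": time; "qpos": joint angles; "dq": joint speeds; "joint_efforts": joint torques, N m; "ee_pos": TCP position; "tcp_rot": TCP orientation; "ft_force": force on the tool from outside, world axes, zero at the start; "ft_torque": the same for the moment, N m; "finger_gap": opening from 0.0 (shut) to 1.0 (fully open).
Only numpy, scipy, OpenCV 4.12 (cv2) and the standard library are available. Lean on these libraries where they do the work, as an engineer would, in place of code of your own. Each camera call takes 0.05 s, during which the arm holds its last target. There are 200 camera calls.

## Working session

There is one attempt and no reset: what is moved stays moved. The work goes in short steps, Python scripts to look and compute and a tool call to move; the robot and the scene stay as the last step left them, time stands still between calls to the robot, and variables do not carry over. Pictures are saved under pics/ and viewed, about 8 in all and at most 12, crops included, and the job is handed in when it is done.

Besides the shell and the picture viewer there is one more tool, called after ">>>" as name(argument=value, ...) on one line, values as JSON. jog_arm: Moves the arm, as the interface text tells. Its arguments: {"type":"object","properties":{"increments":{"type":"array"},"force":{"type":"number"}},"required":["increments"]}

```bash
mkdir -p pics; python3 - <<'E'
from bench import manip
import cv2
s=manip.read_state();print(s['time'],s['ee_pos'],s['tcp_rot'],s['finger_gap'],manip.tcp_to_tips)
for n in("scene","side"):
    d=manip.snapshot(n);cv2.imwrite(f'pics/{n}0.png',cv2.resize(d['img'][:,:,::-1],(800,600)))
    print(n,d['K'],d['D'],-d['R'].T@d['t'],d['R'][2])
E
```

```text
0.0 [ 0.17848305 -0.65044346  0.21241408] [[ 9.64348821e-01  2.64633893e-01 -5.04893947e-04]
 [ 2.64634370e-01 -9.64347411e-01  1.64979981e-03]
 [-5.03002247e-05 -1.72459479e-03 -9.99998512e-01]] 1.0010732097937494 0.017
scene [[490.17893141   0.         256.28517584]
 [  0.         490.17893141 197.52027963]
 [  0.           0.           1.        ]] [-0.1601709  0.         0.         0.         0.       ] [ 1.52951715 -0.23733544  1.01121464] [-0.67364825  0.17903672 -0.71703828]
side [[459.11525612   0.         258.12273614]
 [  0.         459.11525612 189.72086629]
 [  0.           0.           1.        ]] [-0.11126063  0.          0.          0.          0.        ] [0.28470611 0.73634731 1.02419813] [ 0.23608672 -0.57651539 -0.78223594]
```

View pics/scene0.png

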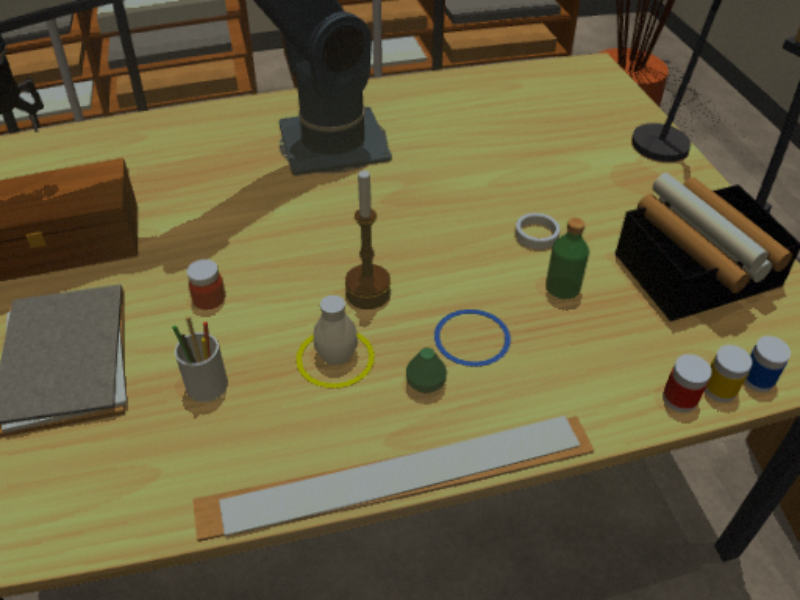

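View pics/side0.png

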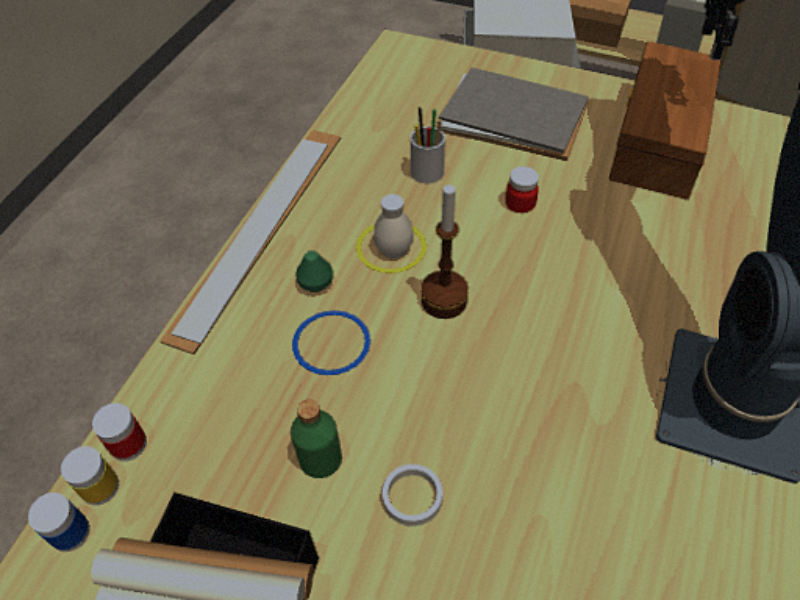

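The scene picture shows the candlestick foot at about (368,287), the blue ring at (472,337), the vase at (336,345) and the pear at (427,372). In the side picture the foot is at (445,295), the blue ring at (331,342), the pear at (315,272) and the bottle at (316,450). Next I measure these with an outline fit.

```bash
cat > h.py <<'E'
from bench import manip
import cv2,numpy as np
from scipy.optimize import least_squares
S=512/800
def proj(d,X): return cv2.projectPoints(np.asarray(X,float).reshape(-1,1,3),cv2.Rodrigues(d['R'])[0],d['t'],d['K'],np.array(d['D']))[0][:,0]
def ray(d,p):
    u=cv2.undistortPoints(np.asarray(p,float).reshape(-1,1,2),d['K'],np.array(d['D']))[:,0]
    return (np.c_[u,np.ones(len(u))])@d['R'], -d['R'].T@d['t']
def plane(d,p,z=0):
    v,c=ray(d,p); return (c+v*((z-c[2])/v[:,2])[:,None])[:,:2]
def circ(P):
    r=least_squares(lambda q:np.hypot(*(P-q[:2]).T)-q[2],[*P.mean(0),.06],loss='soft_l1',f_scale=.003);return r.x
def ring(d):
    h=cv2.cvtColor(d['img'],cv2.COLOR_RGB2HSV)
    m=cv2.inRange(h,(105,120,60),(125,255,255))
    n,l,st,_=cv2.connectedComponentsWithStats(m)
    return m
def cyl(xy,r,h,n=90):
    a=np.linspace(0,2*np.pi,n);c=np.c_[xy[0]+r*np.cos(a),xy[1]+r*np.sin(a)]
    return np.r_[np.c_[c,0*a],np.c_[c,0*a+h]]
E
python3 - <<'E'
from h import *
D={n:manip.snapshot(n) for n in("scene","side")}
box={'scene':(425,300,520,375),'side':(280,300,380,385)}
for n,d in D.items():
    x0,y0,x1,y1=[int(v*S) for v in box[n]]
    m=ring(d);w=np.zeros_like(m);w[y0:y1,x0:x1]=m[y0:y1,x0:x1]
    p=np.argwhere(w)[:,::-1];print(n,len(p),'blue',circ(plane(d,p)))
# left, right cols, bottom row of the drum (800 px units)
obs={'scene':(345.5,391,307),'side':(421,469,317)}
def res(q):
    o=[]
    for n,d in D.items():
        p=proj(d,cyl(q,.042,.036))/S;o+=[p[:,0].min()-obs[n][0],p[:,0].max()-obs[n][1],p[:,1].max()-obs[n][2]]
    return o
r=least_squares(res,[.55,0]);print('foot',r.x,r.fun)
def two(a,b):
    v=[];c=[]
    for n,p in(('scene',a),('side',b)):
        u,k=ray(D[n],np.array(p)*S);v.append(u[0]/np.linalg.norm(u));c.append(k)
    t=np.linalg.lstsq(np.c_[v[0],-v[1]],c[1]-c[0],rcond=None)[0];return (c[0]+t[0]*v[0]+c[1]+t[1]*v[1])/2
print('candle tip',two((364,173),(449,187)))
for k,a,b in(('vase',(335,345),(393,238)),('pear',(427,372),(314,273)),('bottle',(567,270),(316,450)),('jar',(206,288),(522,192)),('pot',(203,370),(428,158)),('tape',(537,232),(412,494))):print(k,two(a,b))
for n,d in D.items():
    x,y=(368,285) if n=='scene' else (445,293)
    x,y=int(x*S),int(y*S);c=d['img'][y-30:y+30,x-40:x+40,::-1]
    cv2.imwrite(f'pics/c_{n}.png',cv2.resize(c,None,fx=5,fy=5,interpolation=cv2.INTER_CUBIC));print(x-40,y-30)
a=[cv2.imread(f'pics/c_{n}.png') for n in D];cv2.imwrite('pics/crop.png',np.hstack(a))
E
```

```text
scene 295 blue [0.67740761 0.12045296 0.06323142]
side 396 blue [0.67688391 0.11900275 0.0634064 ]
foot [ 0.5207153  -0.03370648] [-1.32040842 -1.26704479  0.56892126 -0.2335766  -0.80296836  2.89275627]
candle tip [ 0.52310526 -0.03457642  0.27606767]
vase [ 0.65705351 -0.12358145  0.02495726]
pear [0.7584758  0.0116756  0.02997069]
bottle [0.59801932 0.33354113 0.04044339]
jar [ 0.45972153 -0.32975476  0.02693663]
pot [ 0.66815758 -0.34962003  0.03789202]
tape [0.44406899 0.33685536 0.00808559]
195 152
244 157
```

View pics/crop.png

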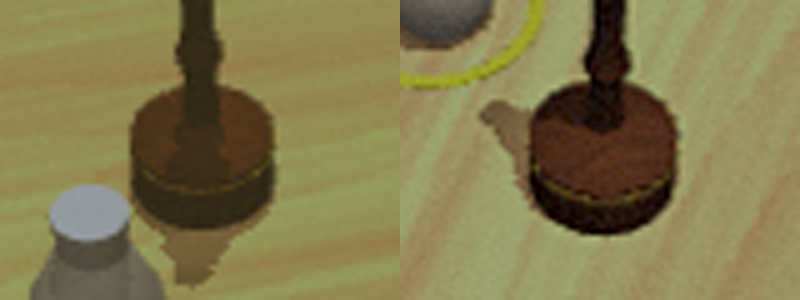

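The crop confirms the drum outline. In scene full pixels it spans columns 221–250 with its bottom at row 198; in side it spans 270–299.4 with its bottom at row 204. That puts the foot at about (0.522, -0.034) and the ring at (0.677, 0.120). I will push along 45°, with the fingers half open as a cradle and the tool tilted back away from the stem.

>>> jog_arm(increments=[[0.5,1,0,0,0,0.6,60],[1,2,0,0,0,1.2,60],[1.6,3,0,0,0,1.8,60],[2.1,4,0,0,0,2.5,60],[2.6,5,0,0,0,3.1,60],[3.2,6,0,0,0,3.7,60],[3.7,7,0,0,0,4.3,60],[4.2,8,0,0,0,4.9,60]])

```text
time: 0.87
ee_pos: [0.3051, -0.4093, 0.2133]
tcp_rot: [[0.708, 0.706, 0.0], [0.706, -0.708, -0.0], [-0.0, 0.0, -1.0]]
ft_force: [0.8, -0.1, -0.2]
finger_gap: 0.6
```

>>> jog_arm(increments=[[0.5,1,0,0,0,0,60],[1,2,0,0,0,0,60],[1.6,3,0,0,0,0,60],[2.1,4,0,0,0,0,60],[2.6,5,0,0,0,0,60],[3.2,6,0,0,0,0,60],[3.7,7,0,0,0,0,60],[4.2,8,0,0,0,0,60]])

```text
time: 1.53
ee_pos: [0.4311, -0.1694, 0.2134]
tcp_rot: [[0.71, 0.704, 0.0], [0.704, -0.71, -0.0], [0.0, 0.0, -1.0]]
ft_force: [0.9, -0.1, 0.2]
finger_gap: 0.598
```

>>> jog_arm(increments=[[0,0,0,0.3,-0.3,0,60],[0,0,0,0.6,-0.6,0,60],[0,0,0,0.9,-0.9,0,60],[0,0,0,1.2,-1.2,0,60],[0,0,0,1.5,-1.5,0,60],[0,0,0,1.8,-1.8,0,60],[0,0,0,2.1,-2.1,0,60],[0,0,0,2.1,-2.1,0,60]])

```text
time: 2.2
ee_pos: [0.4293, -0.1723, 0.2128]
tcp_rot: [[0.679, 0.702, 0.217], [0.667, -0.713, 0.217], [0.307, -0.002, -0.952]]
ft_force: [-0.9, -0.7, 0.4]
finger_gap: 0.595
```

```bash
python3 -c "
from bench import manip
s=manip.read_state()
for k in('time','ee_pos','tcp_rot','ft_force','finger_gap','qpos'):print(k,s[k])"
```

```text
time 2.2
ee_pos [ 0.42929516 -0.17228986  0.21276945]
tcp_rot [[ 0.67864879  0.70163374  0.21713108]
 [ 0.66722701 -0.71253369  0.21703422]
 [ 0.30699174 -0.00241429 -0.95170912]]
ft_force [-0.92444583 -0.70692255  0.43643551]
finger_gap 0.5952197021503254
qpos [ 46.41029454  14.36799526 -20.46889866 118.17779901 -17.39281277
  43.95575145  -6.57769423]
```

>>> jog_arm(increments=[[0.4,0.9,0,0,0,0,60],[0.8,1.8,0,0,0,0,60],[1.1,2.6,0,0,0,0,60],[1.1,2.6,-1,0,0,0,60],[1.1,2.6,-2,0,0,0,60],[1.1,2.6,-3,0,0,0,60],[1.1,2.6,-4,0,0,0,60],[1.1,2.6,-5,0,0,0,60]])

```text
time: 2.87
ee_pos: [0.4642, -0.0924, 0.0624]
tcp_rot: [[0.675, 0.705, 0.217], [0.671, -0.709, 0.216], [0.306, -0.0, -0.952]]
ft_force: [1.6, -0.6, -0.0]
finger_gap: 0.597
```

>>> jog_arm(increments=[[0,0,-0.3,0,0,0,60],[0,0,-0.6,0,0,0,60],[0,0,-0.9,0,0,0,60],[0,0,-1.1,0,0,0,60],[0,0,-1.15,0,0,0,60],[0,0,-1.15,0,0,0,60],[0,0,-1.15,0,0,0,60],[0,0,-1.15,0,0,0,60]])

```text
time: 3.53
ee_pos: [0.464, -0.0926, 0.0291]
tcp_rot: [[0.676, 0.705, 0.216], [0.671, -0.71, 0.216], [0.306, -0.001, -0.952]]
ft_force: [-0.1, 0.2, 1.0]
finger_gap: 0.6
```

```bash
python3 - <<'E'
from h import *
s=manip.read_state();print(s['time'],s['ee_pos'],s['ft_force'])
a=[]
for n,(x,y) in(("scene",(236,180)),("side",(290,185))):
    d=manip.snapshot(n);c=d['img'][y-70:y+50,x-80:x+80,::-1];a.append(cv2.resize(c,None,fx=2.5,fy=2.5,interpolation=cv2.INTER_CUBIC))
cv2.imwrite('pics/pre.png',np.hstack(a))
E
```

```text
3.5333 [ 0.46402498 -0.09261111  0.02905208] [-0.05043519  0.17606264  0.96147943]
```

View pics/pre.png

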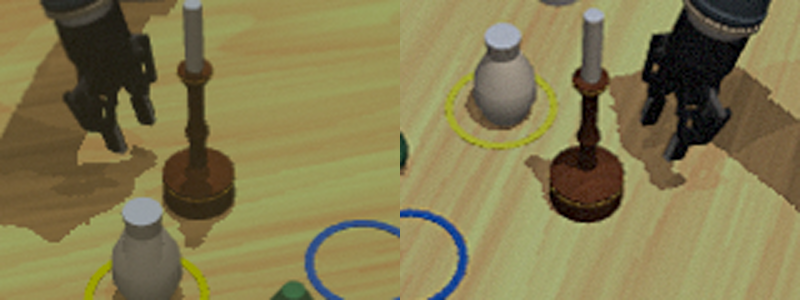

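The picture shows the fingers low down behind the foot, at about (120,145) in the scene half and (675,150) in the side half, with clear space in front of them. I start the slow push.

>>> jog_arm(increments=[[0.1,0.1,0,0,0,0,60],[0.2,0.2,0,0,0,0,60],[0.3,0.3,0,0,0,0,60],[0.4,0.4,0,0,0,0,60],[0.5,0.5,0,0,0,0,60],[0.6,0.6,0,0,0,0,60],[0.7,0.7,0,0,0,0,60],[0.8,0.8,0,0,0,0,60]])

```text
time: 4.3
ee_pos: [0.4879, -0.0685, 0.0288]
tcp_rot: [[0.676, 0.704, 0.216], [0.67, -0.71, 0.216], [0.306, -0.001, -0.952]]
ft_force: [-0.3, 0.0, 0.1]
finger_gap: 0.597
```

>>> jog_arm(increments=[[0.1,0.1,0,0,0,0,60],[0.2,0.2,0,0,0,0,60],[0.3,0.3,0,0,0,0,60],[0.4,0.4,0,0,0,0,60],[0.5,0.5,0,0,0,0,60],[0.6,0.6,0,0,0,0,60],[0.7,0.7,0,0,0,0,60],[0.8,0.8,0,0,0,0,60]])

```text
time: 4.97
ee_pos: [0.5119, -0.0447, 0.0288]
tcp_rot: [[0.676, 0.704, 0.216], [0.67, -0.71, 0.216], [0.306, -0.001, -0.952]]
ft_force: [0.0, -0.4, -0.3]
finger_gap: 0.598
```

>>> jog_arm(increments=[[0.1,0.1,0,0,0,0,60],[0.2,0.2,0,0,0,0,60],[0.3,0.3,0,0,0,0,60],[0.4,0.4,0,0,0,0,60],[0.5,0.5,0,0,0,0,60],[0.6,0.6,0,0,0,0,60],[0.7,0.7,0,0,0,0,60],[0.8,0.8,0,0,0,0,60]])

```text
time: 5.63
ee_pos: [0.5354, -0.0217, 0.0289]
tcp_rot: [[0.677, 0.703, 0.216], [0.669, -0.711, 0.215], [0.305, -0.001, -0.952]]
ft_force: [-4.8, -4.9, 6.9]
finger_gap: 0.598
```

```bash
python3 - <<'E'
from h import *
s=manip.read_state();print(s['time'],s['ee_pos'],s['ft_force'])
a=[]
for n,(x,y) in(("scene",(250,190)),("side",(270,190))):
    d=manip.snapshot(n);c=d['img'][y-70:y+50,x-80:x+80,::-1];a.append(cv2.resize(c,None,fx=2.5,fy=2.5,interpolation=cv2.INTER_CUBIC))
cv2.imwrite('pics/mid.png',np.hstack(a))
E
```

```text
5.6333 [ 0.53543367 -0.02167729  0.02889745] [-4.83972558 -4.91124767  6.92018678]
```

View pics/mid.png

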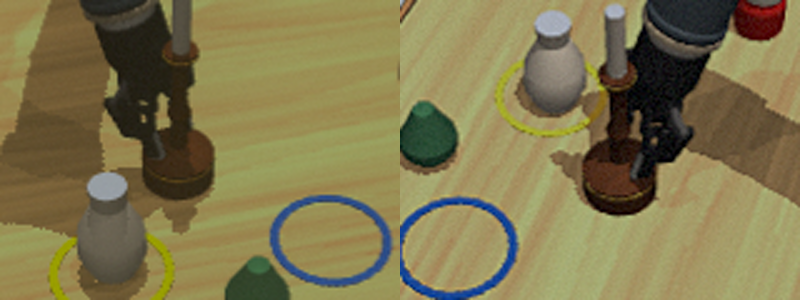

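The fingers meet the foot later than I predicted. There is a 7 N force on them, part of it upward, and they appear over the drum rim in the side half near (645,170). I stop and locate the foot from this picture's outline: scene columns 142–214 with bottom at 198, side columns 583–656 with bottom at 214.

```bash
cat >> h.py <<'E'
def foot(obs,D):
    def res(q):
        o=[]
        for n in obs:
            p=proj(D[n],cyl(q,.042,.036));o+=[p[:,0].min()-obs[n][0],p[:,0].max()-obs[n][1],p[:,1].max()-obs[n][2]]
        return o
    r=least_squares(res,[.55,0]);return r.x,r.fun
E
python3 - <<'E'
from h import *
D={n:manip.snapshot(n) for n in("scene","side")}
print(foot({'scene':(226.8,255.6,199.2),'side':(263.2,292.4,205.6)},D))
print(foot({'scene':(221,249.8,198),'side':(270,299.4,204)},D))
s=manip.read_state();print(s['ee_pos'],s['ft_force'],s['ft_torque'])
for n,d in D.items(): 
    R=s['tcp_rot'];P=[s['ee_pos']+R@np.array(v) for v in((0,0,0),(0,.0255,.017),(0,-.0255,.017),(.011,.0255,.017),(.011,-.0255,.017))]
    print(n,proj(d,P).round(1).tolist())
a=[]
for n,(x,y) in(("scene",(241,180)),("side",(278,183))):
    d=D[n];c=d['img'][y-35:y+30,x-32:x+32,::-1];a.append(cv2.resize(c,None,fx=6,fy=6,interpolation=cv2.INTER_CUBIC))
o=np.clip(np.hstack(a).astype(float)*1.8,0,255).astype(np.uint8)
cv2.imwrite('pics/mid2.png',o)
E
```

```text
(array([ 0.53597338, -0.01999441]), array([-0.76790064, -0.32871493,  0.48006273, -0.76001753,  0.45166798,
        1.30787786]))
(array([ 0.52167824, -0.03384436]), array([-0.70415983, -0.33654552, -0.91548075, -1.01111019, -0.06943039,
        0.59675047]))
[ 0.53589258 -0.02095663  0.0289624 ] [-0.79756762 -1.47974745  3.69098839] [-0.25714519  0.11604701 -0.03677761]
scene [[240.4, 182.3], [237.3, 192.3], [246.6, 181.7], [240.4, 192.8], [249.6, 182.1]]
side [[277.7, 188.3], [272.1, 186.0], [279.8, 199.1], [268.8, 186.5], [276.4, 199.6]]
```

View pics/mid2.png

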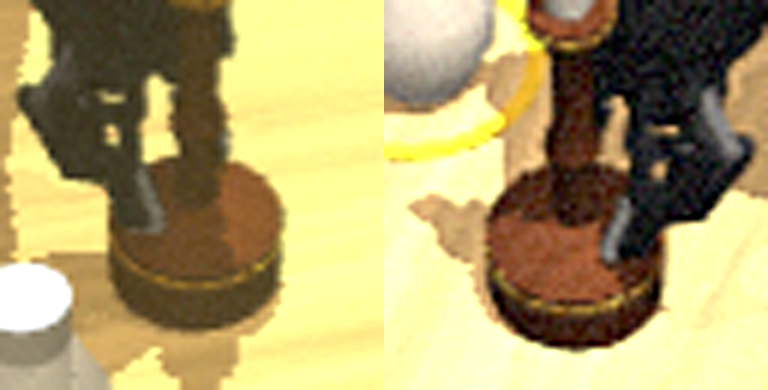

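The enlarged crop shows the fingertips standing on top of the drum, at scene (155,225) and side (612,255) in the crop. They are therefore about 20 mm higher and further back than the nominal tip offset predicts. I lift off, draw back, and measure the true tip height.

>>> jog_arm(increments=[[0,0,0.1,0,0,0,60],[0,0,0.25,0,0,0,60],[0,0,0.5,0,0,0,60],[-0.3,-0.3,0.6,0,0,0,60],[-0.8,-0.8,0.6,0,0,0,60],[-1.4,-1.4,0.6,0,0,0,60],[-2,-2,0.6,0,0,0,60],[-2.2,-2.2,0.6,0,0,0,60]])

```text
time: 6.5
ee_pos: [0.4672, -0.0893, 0.0471]
tcp_rot: [[0.679, 0.702, 0.216], [0.668, -0.712, 0.215], [0.305, -0.002, -0.953]]
ft_force: [-0.8, 0.1, 0.8]
finger_gap: 0.604
```

```bash
python3 - <<'E'
from h import *
D={n:manip.snapshot(n) for n in("scene","side")}
s=manip.read_state();print(s['time'],s['ee_pos'],s['ft_force'],s['finger_gap'])
R=s['tcp_rot']
for n,d in D.items():
    P=[s['ee_pos']+R@np.array(v) for v in((0,0,0),(0,.0255,.017),(0,-.0255,.017))];q=proj(d,P)
    x,y=q.mean(0).astype(int);x0,y0=x-38,y-38
    print(n,x0,y0,q.round(1).tolist())
    c=d['img'][y0:y0+65,x0:x0+64,::-1];c=cv2.resize(c,None,fx=6,fy=6,interpolation=cv2.INTER_CUBIC)
    c=np.clip(c*1.8,0,255).astype(np.uint8)
    for p in q: cv2.circle(c,tuple(int(v) for v in (p-[x0,y0]+.5)*6),3,(255,0,255),-1)
    D[n]=c
cv2.imwrite('pics/tips.png',np.hstack([D['scene'],D['side']]))
E
```

```text
6.6 [ 0.46886589 -0.08834238  0.04722439] [ 0.17723951 -0.19620394 -0.3311476 ] 0.6009307350895391
scene 175 131 [[212.6, 166.4], [209.4, 176.2], [219.2, 166.1]]
side 269 138 [[308.5, 173.1], [302.4, 171.2], [310.6, 183.8]]
```

View pics/tips.png

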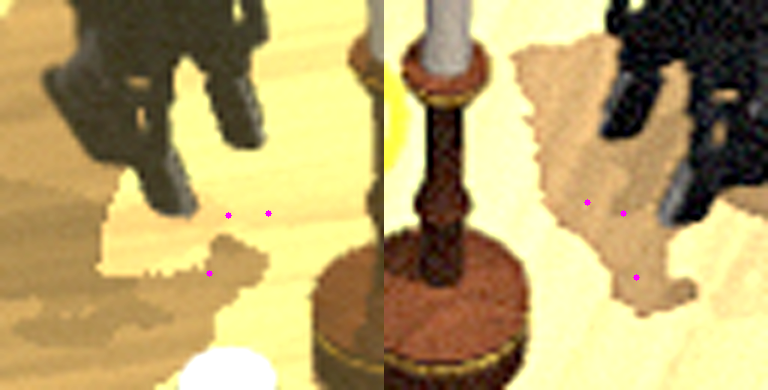

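Both finger ends are visible. In the scene half they are at (180,214) and (250,147); in the side half at (620,137) and (685,222). The magenta predictions lie well ahead and below. I triangulate the tips.

```bash
python3 - <<'E'
from h import *
D={n:manip.snapshot(n) for n in("scene","side")}
s=manip.read_state();R=s['tcp_rot']
for k,a,b in(('A',(204.6,166.2),(307.8,160.3)),('B',(216.2,155),(318.7,174.5))):
    v,c=[],[]
    for n,p in(('scene',a),('side',b)):
        u,o=ray(D[n],p);v.append(u[0]/np.linalg.norm(u));c.append(o)
    t=np.linalg.lstsq(np.c_[v[0],-v[1]],c[1]-c[0],rcond=None)[0];p,q=c[0]+t[0]*v[0],c[1]+t[1]*v[1]
    X=(p+q)/2;print(k,X.round(4),'miss',np.linalg.norm(p-q).round(4),'tool',(R.T@(X-s['ee_pos'])).round(4))
E
```

```text
A [ 0.4818 -0.1145  0.0667] miss 0.0036 tool [-0.0052  0.0277 -0.0221]
B [ 0.4393 -0.0735  0.0661] miss 0.0072 tool [-0.0067 -0.0313 -0.0218]
```

The triangulated tips are at tool z ≈ -22 mm, about 30 mm shorter than nominal. That explains the ride-up onto the drum. I lower in stages and check for contact with the table.

>>> jog_arm(increments=[[0,0,-0.2,0,0,0,60],[0,0,-0.4,0,0,0,60],[0,0,-0.6,0,0,0,60],[0,0,-0.7,0,0,0,60],[0,0,-0.8,0,0,0,60],[0,0,-0.8,0,0,0,60],[0,0,-0.8,0,0,0,60],[0,0,-0.8,0,0,0,60]])

```text
time: 7.37
ee_pos: [0.4697, -0.0864, 0.0226]
tcp_rot: [[0.676, 0.705, 0.216], [0.671, -0.709, 0.217], [0.306, -0.002, -0.952]]
ft_force: [0.6, 0.6, 0.2]
finger_gap: 0.598
```

>>> jog_arm(increments=[[0,0,-0.05,0,0,0,60],[0,0,-0.1,0,0,0,60],[0,0,-0.15,0,0,0,60],[0,0,-0.2,0,0,0,60],[0,0,-0.25,0,0,0,60],[0,0,-0.25,0,0,0,60],[0,0,-0.25,0,0,0,60],[0,0,-0.25,0,0,0,60]])

```text
time: 8.03
ee_pos: [0.4697, -0.0869, 0.0154]
tcp_rot: [[0.676, 0.704, 0.216], [0.67, -0.71, 0.216], [0.306, -0.001, -0.952]]
ft_force: [-0.3, 0.5, -0.1]
finger_gap: 0.6
```

```bash
python3 - <<'E'
from h import *
D={n:manip.snapshot(n) for n in("scene","side")}
s=manip.read_state();print(s['time'],s['ee_pos'],s['ft_force'],s['finger_gap'])
R=s['tcp_rot']
for n,d in D.items():
    q=proj(d,[s['ee_pos']]);x,y=q[0].astype(int);x0,y0=x-30,y-34;print(x0,y0)
    c=d['img'][y0:y0+65,x0:x0+64,::-1];D[n]=np.clip(cv2.resize(c,None,fx=6,fy=6,interpolation=cv2.INTER_CUBIC)*1.8,0,255).astype(np.uint8)
cv2.imwrite('pics/low.png',np.hstack([D['scene'],D['side']]))
E
```

```text
8.1333 [ 0.46970985 -0.08694408  0.01541979] [0.1371311  0.0629683  0.37496968] 0.598752337995584
183 140
277 146
```

View pics/low.png

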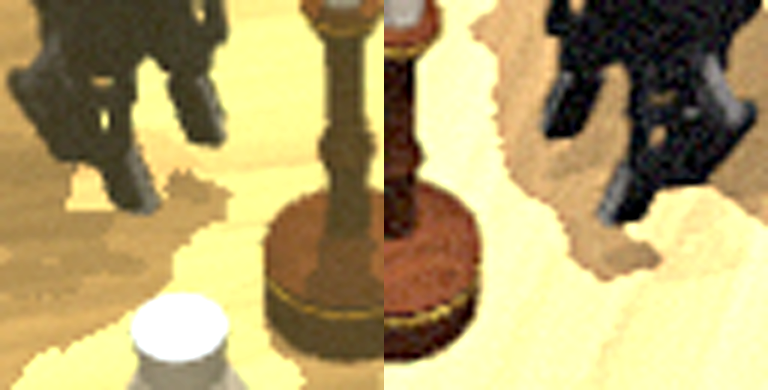

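There is no contact even at TCP z = 0.015, and the tips still stand clear of their shadows: scene (145,212), side (622,222). This confirms the short tips, now about 33 mm up. I go down another 21 mm.

>>> jog_arm(increments=[[0,0,-0.1,0,0,0,60],[0,0,-0.2,0,0,0,60],[0,0,-0.3,0,0,0,60],[0,0,-0.4,0,0,0,60],[0,0,-0.5,0,0,0,60],[0,0,-0.5,0,0,0,60],[0,0,-0.5,0,0,0,60],[0,0,-0.5,0,0,0,60]])

```text
time: 8.8
ee_pos: [0.4707, -0.0879, 0.0022]
tcp_rot: [[0.677, 0.705, 0.213], [0.67, -0.71, 0.218], [0.305, -0.004, -0.952]]
ft_force: [0.8, 0.3, 0.3]
finger_gap: 0.602
```

>>> jog_arm(increments=[[0,0,-0.05,0,0,0,60],[0,0,-0.1,0,0,0,60],[0,0,-0.15,0,0,0,60],[0,0,-0.2,0,0,0,60],[0,0,-0.2,0,0,0,60],[0,0,-0.2,0,0,0,60],[0,0,-0.2,0,0,0,60],[0,0,-0.2,0,0,0,60]])

```text
time: 9.47
ee_pos: [0.4717, -0.0889, -0.0018]
tcp_rot: [[0.677, 0.706, 0.21], [0.671, -0.709, 0.219], [0.303, -0.008, -0.953]]
ft_force: [-0.8, -0.0, -0.2]
finger_gap: 0.601
```

```bash
python3 - <<'E'
from h import *
D={n:manip.snapshot(n) for n in("scene","side")}
s=manip.read_state();print(s['time'],s['ee_pos'],s['ft_force'],s['finger_gap'])
for n,d in D.items():
    q=proj(d,[s['ee_pos']]);x,y=q[0].astype(int);x0,y0=x-30,y-40;print(x0,y0)
    c=d['img'][y0:y0+65,x0:x0+64,::-1];D[n]=np.clip(cv2.resize(c,None,fx=6,fy=6,interpolation=cv2.INTER_CUBIC)*1.8,0,255).astype(np.uint8)
cv2.imwrite('pics/low2.png',np.hstack([D['scene'],D['side']]))
E
```

```text
9.5667 [ 0.47175359 -0.08890826 -0.00173299] [ 0.19519535 -0.61764296 -0.64329749] 0.6004139856851999
183 139
276 143
```

View pics/low2.png

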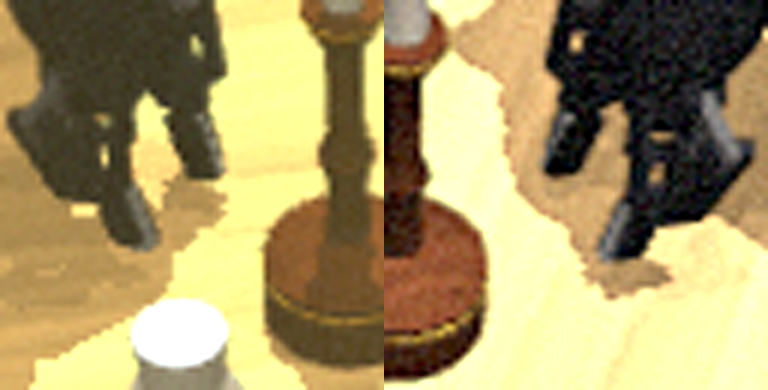

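The tips are now just above their shadows: scene (145,245), side (615,257). The arm stopped about 4 mm short, near its inner reach. I triangulate again.

```bash
python3 - <<'E'
from h import *
D={n:manip.snapshot(n) for n in("scene","side")}
s=manip.read_state();R=s['tcp_rot'];print(s['qpos'])
for k,a,b in(('A',(206.7,179.3),(304.3,171.2)),('B',(217,167.7),(313.9,185.3))):
    v,c=[],[]
    for n,p in(('scene',a),('side',b)):
        u,o=ray(D[n],p);v.append(u[0]/np.linalg.norm(u));c.append(o)
    t=np.linalg.lstsq(np.c_[v[0],-v[1]],c[1]-c[0],rcond=None)[0];p,q=c[0]+t[0]*v[0],c[1]+t[1]*v[1]
    X=(p+q)/2;print(k,X.round(4),'miss',np.linalg.norm(p-q).round(4),'tool',(R.T@(X-s['ee_pos'])).round(4))
E
```

```text
[ 25.52834526  35.95669867 -11.83470558 131.75477178 -62.20381286
   9.86068166  32.43058906]
A [ 0.4882 -0.1126  0.0199] miss 0.003 tool [ 0.0018  0.0282 -0.0223]
B [ 0.4468 -0.0729  0.0197] miss 0.0017 tool [ 0.0004 -0.0291 -0.0221]
```

>>> jog_arm(increments=[[0.12,0.12,0,0,0,0,60],[0.24,0.24,0,0,0,0,60],[0.36,0.36,0,0,0,0,60],[0.48,0.48,0,0,0,0,60],[0.6,0.6,0,0,0,0,60],[0.72,0.72,0,0,0,0,60],[0.84,0.84,0,0,0,0,60],[0.96,0.96,0,0,0,0,60]])

```text
time: 10.33
ee_pos: [0.5009, -0.0596, -0.0018]
tcp_rot: [[0.677, 0.706, 0.21], [0.671, -0.708, 0.219], [0.303, -0.008, -0.953]]
ft_force: [-0.4, -0.2, -0.4]
finger_gap: 0.601
```

>>> jog_arm(increments=[[0.08,0.08,0,0,0,0,60],[0.16,0.16,0,0,0,0,60],[0.24,0.24,0,0,0,0,60],[0.32,0.32,0,0,0,0,60],[0.4,0.4,0,0,0,0,60],[0.48,0.48,0,0,0,0,60],[0.56,0.56,0,0,0,0,60],[0.64,0.64,0,0,0,0,60]])

```text
time: 11.0
ee_pos: [0.5195, -0.041, -0.0019]
tcp_rot: [[0.678, 0.705, 0.209], [0.67, -0.709, 0.219], [0.303, -0.008, -0.953]]
ft_force: [-2.4, -2.0, 1.0]
finger_gap: 0.599
```

>>> jog_arm(increments=[[0.08,0.08,0,0,0,0,60],[0.16,0.16,0,0,0,0,60],[0.24,0.24,0,0,0,0,60],[0.32,0.32,0,0,0,0,60],[0.4,0.4,0,0,0,0,60],[0.48,0.48,0,0,0,0,60],[0.56,0.56,0,0,0,0,60],[0.64,0.64,0,0,0,0,60]])

```text
time: 11.67
ee_pos: [0.5392, -0.0215, -0.0018]
tcp_rot: [[0.677, 0.706, 0.21], [0.671, -0.709, 0.219], [0.303, -0.008, -0.953]]
ft_force: [-1.3, -1.8, -0.3]
finger_gap: 0.596
```

```bash
python3 - <<'E'
from h import *
D={n:manip.snapshot(n) for n in("scene","side")}
s=manip.read_state();print(s['time'],s['ee_pos'],s['ft_force'],s['finger_gap'],s['qpos'])
for n,d in D.items():
    q=proj(d,[s['ee_pos']]);x,y=q[0].astype(int);x0,y0=(x-30,y-40) if n=='scene' else (x-40,y-40);print(x0,y0)
    c=d['img'][y0:y0+70,x0:x0+66,::-1];D[n]=np.clip(cv2.resize(c,None,fx=6,fy=6,interpolation=cv2.INTER_CUBIC)*1.6,0,255).astype(np.uint8)
cv2.imwrite('pics/push.png',np.hstack([D['scene'],D['side']]))
E
```

```text
11.7667 [ 0.53954364 -0.02094706 -0.00169792] [ 0.19209975 -0.27643025 -0.0934759 ] 0.598599816209039 [  9.94283786  37.20147682  -4.21164333 125.69795078 -61.36625508
  13.15471313  21.31671442]
210 150
236 154
```

View pics/push.png

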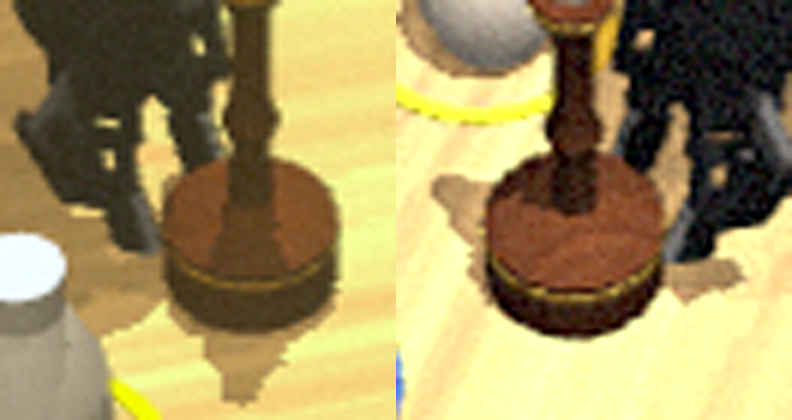

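The fingers now cradle the drum from behind, low down, with a force of about 2.5 N. The candlestick is upright. In the crop the drum spans scene columns 163–338 with bottom at 330, and side columns 486–663 with bottom at 338.

```bash
python3 - <<'E'
from h import *
D={n:manip.snapshot(n) for n in("scene","side")}
f,r=foot({'scene':(236.7,265.8,204.5),'side':(250.5,280,209.8)},D);s=manip.read_state()
print(f,r.round(2),'tcp->axis',f-s['ee_pos'][:2],'to go mm',(np.array([.6772,.1197])-f)*1e3, 'units',(np.array([.6772,.1197])-f)/.03)
E
```

```text
[0.56368317 0.00360643] [-0.48 -0.04  0.5  -0.53  0.54  0.74] tcp->axis [0.02438555 0.02485898] to go mm [113.51683364 116.09356935] units [3.78389445 3.86978564]
```

>>> jog_arm(increments=[[0.09,0.09,0,0,0,0,60],[0.18,0.18,0,0,0,0,60],[0.27,0.28,0,0,0,0,60],[0.36,0.37,0,0,0,0,60],[0.45,0.46,0,0,0,0,60],[0.54,0.55,0,0,0,0,60],[0.63,0.65,0,0,0,0,60],[0.72,0.74,0,0,0,0,60]])

```text
time: 12.53
ee_pos: [0.5608, 0.0009, -0.0018]
tcp_rot: [[0.677, 0.706, 0.21], [0.671, -0.709, 0.219], [0.303, -0.008, -0.953]]
ft_force: [-1.4, -1.5, 0.7]
finger_gap: 0.602
```

>>> jog_arm(increments=[[0.09,0.09,0,0,0,0,60],[0.18,0.18,0,0,0,0,60],[0.27,0.28,0,0,0,0,60],[0.36,0.37,0,0,0,0,60],[0.45,0.46,0,0,0,0,60],[0.54,0.55,0,0,0,0,60],[0.63,0.65,0,0,0,0,60],[0.72,0.74,0,0,0,0,60]])

```text
time: 13.2
ee_pos: [0.5824, 0.023, -0.0018]
tcp_rot: [[0.677, 0.706, 0.21], [0.671, -0.709, 0.219], [0.303, -0.008, -0.953]]
ft_force: [-2.0, -1.8, 1.6]
finger_gap: 0.601
```

>>> jog_arm(increments=[[0.09,0.09,0,0,0,0,60],[0.18,0.18,0,0,0,0,60],[0.27,0.28,0,0,0,0,60],[0.36,0.37,0,0,0,0,60],[0.45,0.46,0,0,0,0,60],[0.54,0.55,0,0,0,0,60],[0.63,0.65,0,0,0,0,60],[0.72,0.74,0,0,0,0,60]])

```text
time: 13.87
ee_pos: [0.604, 0.0452, -0.0018]
tcp_rot: [[0.677, 0.706, 0.21], [0.671, -0.709, 0.219], [0.303, -0.008, -0.953]]
ft_force: [-3.2, -2.2, 0.6]
finger_gap: 0.599
```

>>> jog_arm(increments=[[0.09,0.09,0,0,0,0,60],[0.18,0.18,0,0,0,0,60],[0.27,0.28,0,0,0,0,60],[0.36,0.37,0,0,0,0,60],[0.45,0.46,0,0,0,0,60],[0.54,0.55,0,0,0,0,60],[0.63,0.65,0,0,0,0,60],[0.72,0.74,0,0,0,0,60]])

```text
time: 14.53
ee_pos: [0.6256, 0.0674, -0.0018]
tcp_rot: [[0.677, 0.706, 0.21], [0.671, -0.709, 0.219], [0.303, -0.008, -0.953]]
ft_force: [-3.2, -2.8, 0.8]
finger_gap: 0.598
```

>>> jog_arm(increments=[[0.09,0.09,0,0,0,0,60],[0.18,0.18,0,0,0,0,60],[0.27,0.28,0,0,0,0,60],[0.36,0.37,0,0,0,0,60],[0.45,0.46,0,0,0,0,60],[0.54,0.55,0,0,0,0,60],[0.6,0.62,0,0,0,0,60],[0.64,0.66,0,0,0,0,60]])

```text
time: 15.2
ee_pos: [0.6448, 0.0874, -0.0018]
tcp_rot: [[0.677, 0.706, 0.21], [0.671, -0.708, 0.219], [0.303, -0.008, -0.953]]
ft_force: [-2.4, -2.4, 1.6]
finger_gap: 0.6
```

```bash
python3 - <<'E'
from h import *
D={n:manip.snapshot(n) for n in("scene","side")}
s=manip.read_state();print(s['time'],s['ee_pos'],s['ft_force'],s['tcp_rot'][:,2])
for n,d in D.items():
    q=proj(d,[(.67,.11,.02)]);x,y=q[0].astype(int);x0,y0=(x-33,y-35);print(x0,y0)
    c=d['img'][y0:y0+70,x0:x0+66,::-1];D[n]=np.clip(cv2.resize(c,None,fx=6,fy=6,interpolation=cv2.INTER_CUBIC)*1.6,0,255).astype(np.uint8)
cv2.imwrite('pics/near.png',np.hstack([D['scene'],D['side']]))
E
```

```text
15.3 [ 0.64484004  0.08736737 -0.0017541 ] [-0.14829438 -0.02204372  1.01303478] [ 0.20984577  0.21941569 -0.95279668]
264 174
181 177
```

View pics/near.png

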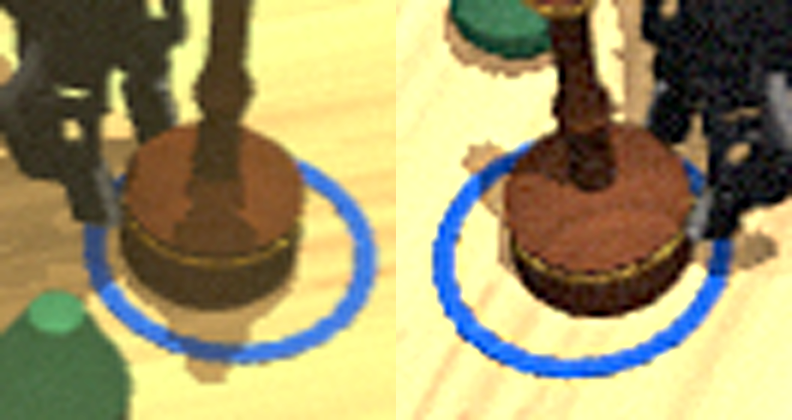

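The foot is mostly inside the ring, with the fingers still behind it. In the crop the drum spans scene columns 120–304 with bottom at 310, and side columns 504–696 with bottom at 317. I fit its position for the remaining distance.

```bash
python3 - <<'E'
from h import *
D={n:manip.snapshot(n) for n in("scene","side")}
f,r=foot({'scene':(283.5,314.2,225.2),'side':(198.5,230.5,229.3)},D);s=manip.read_state()
print(f,r.round(2),'tcp->axis',f-s['ee_pos'][:2],'units',(np.array([.6772,.1197])-f)/.03)
E
```

```text
[0.66968511 0.11164747] [-0.63 -0.14 -0.08 -0.38 -0.12  0.6 ] tcp->axis [0.02492262 0.02434061] units [0.25049624 0.26841753]
```

One more push of 0.25 units on each axis (about 11 mm in all), then I draw back along the same line and lift.

>>> jog_arm(increments=[[0.05,0.05,0,0,0,0,60],[0.1,0.1,0,0,0,0,60],[0.15,0.15,0,0,0,0,60],[0.19,0.2,0,0,0,0,60],[0.23,0.24,0,0,0,0,60],[0.25,0.26,0,0,0,0,60],[0.25,0.26,0,0,0,0,60],[0.25,0.26,0,0,0,0,60]])

```text
time: 16.07
ee_pos: [0.6522, 0.0949, -0.0018]
tcp_rot: [[0.677, 0.706, 0.21], [0.671, -0.709, 0.219], [0.303, -0.008, -0.953]]
ft_force: [-0.4, -1.7, 1.2]
finger_gap: 0.602
```

>>> jog_arm(increments=[[-0.1,-0.1,0,0,0,0,60],[-0.3,-0.3,0,0,0,0,60],[-0.6,-0.6,0,0,0,0,60],[-1,-1,0.1,0,0,0,60],[-1.4,-1.4,0.3,0,0,0,60],[-1.9,-1.9,0.8,0,0,0,60],[-2.4,-2.4,1.4,0,0,0,60],[-2.8,-2.8,2,0,0,0,60]])

```text
time: 16.73
ee_pos: [0.5661, 0.009, 0.0586]
tcp_rot: [[0.678, 0.705, 0.209], [0.67, -0.71, 0.219], [0.302, -0.009, -0.953]]
ft_force: [0.1, -0.4, 0.6]
finger_gap: 0.601
```

>>> jog_arm(increments=[[-0.4,-0.4,0.5,0,0,0,60],[-0.8,-0.8,1.2,0,0,0,60],[-1,-1,2,0,0,0,60],[-1,-1,2.8,0,0,0,60],[-1,-1,3.5,0,0,0,60],[-1,-1,3.8,0,0,0,60],[-1,-1,3.8,0,0,0,60],[-1,-1,3.8,0,0,0,60]])

```text
time: 17.4
ee_pos: [0.5378, -0.019, 0.1719]
tcp_rot: [[0.676, 0.706, 0.21], [0.671, -0.708, 0.22], [0.304, -0.008, -0.953]]
ft_force: [-0.6, -0.3, -0.7]
finger_gap: 0.601
```

```bash
python3 - <<'E'
from h import *
D={n:manip.snapshot(n) for n in("scene","side")}
s=manip.read_state();print(s['time'],s['ee_pos'],s['ft_force'])
o=[]
for n,d in D.items():
    q=proj(d,[(.677,.12,.02)]);x,y=q[0].astype(int);x0,y0=(x-33,y-35);print(x0,y0)
    c=d['img'][y0:y0+70,x0:x0+66,::-1];c=np.clip(cv2.resize(c,None,fx=6,fy=6,interpolation=cv2.INTER_CUBIC)*1.6,0,255).astype(np.uint8)
    f=cv2.resize(d['img'][100:280,100:440,::-1],(396,180));o.append(np.vstack([c,f]))
cv2.imwrite('pics/end.png',np.hstack(o))
E
```

```text
17.5 [ 0.53726122 -0.01899098  0.17091433] [-0.52802055 -0.30817125 -1.01887724]
269 175
177 179
```

View pics/end.png

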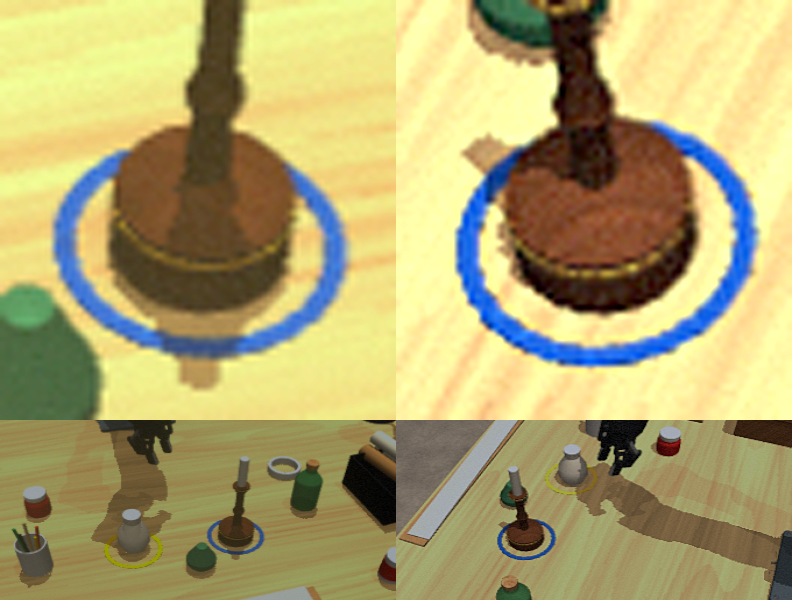

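The candlestick stands upright inside the ring and the arm is clear. In the crop the drum spans scene columns 110–295 with bottom at 311, and side columns 503–696 with bottom at 313. The bystanders look undisturbed. I make the last fit and hand in if it is well inside.

```bash
python3 - <<'E'
from h import *
D={n:manip.snapshot(n) for n in("scene","side")}
f,r=foot({'scene':(286.8,317.7,226.3),'side':(194.3,226.5,230.7)},D)
e=np.hypot(*(f-[.6772,.1197]))*1e3;print(f,r.round(2),'off mm',e)
s=manip.read_state();print(s['time'],s['dq'])
if e<9: print(manip.finish_job())
E
```

```text
[0.67759201 0.11939769] [-0.44 -0.    0.39 -0.11  0.09  0.59] off mm 0.495034747592382
17.6 [-0.08759423 -0.06655851  0.17135656 -0.26053234  0.25363977  0.21170143
 -0.17255663]
the job is handed in; nothing more can be done
None
```

The candlestick now stands upright inside the blue ring, and I handed the job in at 17.6 s. I pushed it there with the half-open fingers low at its foot, in one slow push along 45° of about 2–4 N.

**Last check:** the fitted foot centre is (0.6776, 0.1194) and the ring centre (0.6772, 0.1197), about 0.5 mm apart. Calibration is only good to about 2 mm. The arm is clear. The vase, bottle, jar, pot, tape roll and pear look undisturbed in the last picture, but I only judged that by eye.

**What went wrong on the way:**
- **First push too high:** the camera placed the fingertips about 22 mm behind the TCP, although they should stand up to 17 mm ahead of it. The first push therefore rode over the drum top, with about 7 N sideways and 7 N upward, and dragged the candlestick about 20 mm. It was upright when I looked right after. I backed off, lowered the tool and pushed again.
- **Lowering stopped short:** at the low starting pose, joints 5 and 6 came up to their range limits, so the tool stopped about 4 mm short of the commanded height. The fingertips were still low enough on the foot.

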